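# Hang the lopsided scale pan on the sprung weighing arm

### The arm

A 7-joint arm with a two-finger parallel gripper is mounted at the origin on the work surface. World frame = base frame: x ahead of the robot, y to its left, z up, the work surface at z = 0. Lengths are in m, angles in rad, forces in N, time in s.
With the tool pointing down it reaches from about 0.4 to 0.85 m from the base axis. Payload 10.4 kg.
Tool frame: the origin (TCP) lies midway between the tips of the shut fingers; the grasp point (between the pads) lies 19 mm behind it; z points along the fingers, y is the line along which they close (so a half turn about z gives the same grasp; the last joint's range is limited). The gripper opens to 87 mm and grips with 3 to 60 N. Pads are 19 mm wide; open, the fingers measure 117 mm over their backs; the gripper's body (75 mm by 190 mm) begins 51 mm behind the grasp point.
Start: joints at [1.197, 0.332, -0.065, 1.46, 0.022, 1.35, -0.088], TCP at [0.215, -0.587, 0.185] pointing down, gripper open.
Joint ranges: [-2.6, 2.6], [-0.5, 2.12], [-1.47, 1.34], [0.16, 2.42], [-1.27, 4.41], [0.06, 2.06], [-2.6, 2.6]. Speed limits (rad/s): [2.22, 2.22, 2.79, 2.79, 3.14, 3.14, 3.14].

### API

Orientations are given as a unit quaternion [x, y, z, w].
In Python, from bench import r gives the robot as it stands.
- The arm moves only by the tool apply_moves, never from a script. Its argument "steps" is a list of rows, each a list of 7 numbers: the turn, a rotation vector about the tool's x, y, z in rad, then the shift along the tool's x, y, z in mm, then the opening, from -1 (shut) to 1 (fully open). In form: [[ax, ay, az, x, y, z, claw], ...]. A call has 1 to 20 rows; each row is the pose to reach, as a shift and turn from the pose commanded when the call began, along the tool's axes at that moment; what a row does not reach only later rows make up. A row lasts 1/12 s, in which the tool goes at most 41.7 mm and 7.16 degrees, less where a joint would pass 70% of its speed; a pose out of reach is approached as far as the arm can. A call with a gripper value outside its range is refused whole. The fingers move at their own pace and stop on an object; "force" is the grip in N (left out, the last holds). Time passes only in rows, so rows that repeat a pose let the fingers close. It gives the time, the measured TCP pose, the force, the opening and the grip force at its end, in the units of the state.
- r.read_state(): the state, without advancing time (a new reading comes with each control period).
- r.camera(name): name is "scene" or "side" or "wrist"; returns a dict with "pixels" (480x640x3 uint8, red, green, blue), "z_map" (480x640 float32, m along the optical axis (not along the pixel's ray), 0 where there is no reading), "fovy" (degrees; the focal length in pixels is half the picture's height over the tangent of half this angle, whatever the lens; pixels are square), "cx", "cy" (the principal point, pixels), "position" and "orientation" of the camera in the world. Camera axes: x right, y down, z forward; pixel columns grow to the right and rows downward; lengths in m; the calibration is good to about 2 mm. A picture is of the moment at which its call begins.
- r.close_job(): hands the job in; it is judged then, once.
The state is a dict: "time": time; "joint_positions": joint angles; "joint_vel": joint speeds; "joint_torque": joint torques, N m; "ee_pos": TCP position; "eef_rot": TCP orientation; "ft_force": force on the tool from outside, world axes, zero at the start; "torque": the same for the moment, N m; "width": finger opening in m; "grip_force": force on a finger pad.
Only numpy, scipy, OpenCV 4.12 (cv2) and the standard library are available. Lean on these libraries where they do the work, as an engineer would, in place of code of your own. Each camera call takes 0.05 s, during which the arm holds its last target. There are 200 camera calls.

### The job

Pick up the black parts pan by its yellow tab, thread its wire bail over the end of the weighing arm and hang its hook on the seat between the upturned tip and the brass collar. Holding on, let it down until the spring just carries the whole weight, pushing it no further down than that, and only then let go slowly, so that the arm does not jump and the lopsided pan does not swing. Keep the transformer and the relay in their pan, and leave the other things on the bench where they are.

Things in the scene. Friction and masses are not known exactly. Their poses are not given: they have to be found in the camera images.
- pan: Black scale pan, 80 (x) by 114 (y) by 22 mm, 120 g empty, standing on the bench; a low wall along x makes two pockets. A bail of 5 mm wire rises from its y walls (y = +-55 mm at z = 50, +-15 mm at z = 99) to a roof-shaped hook with a yellow tab on top, so the arm passes through it along x. Origin: centre of underside. Half-turn alike. Hanging free it leans about x by 0.08 to 0.27 rad.
- pan_hook (a point): Ridge on the underside of the pan's hook, 112 mm above the pan's underside, on its centre line: the point that rests on top of the arm. The hook is an upside-down V of steel (90 degrees), 20 mm long along the pan's x, open about 30 mm at the bottom, 16 mm deep.
- pan_tab (a point): Point on the yellow tab to grip, 35 mm above pan_hook and 16 mm below the top of the tab. The tab is a plate 30 mm wide (pan x), 10 mm thick (pan y), standing upright: its 10 mm thickness, along the pan's y, is what to grip.
- transformer: Open-core transformer, steel and copper, 56 by 44 by 46 mm, loose in one pocket of the pan 26 mm from its middle. Its weight is not known beforehand: 130 to 700 g. Origin: centre of the underside.
- relay: Blue relay 28 by 20 by 16 mm, 15 g, loose in the other pocket. Origin: centre of the underside.
- stand: Fixed weighing stand: base 160 by 130 by 14 mm, column 40 by 50 mm, 333 mm high (its front face 5 mm in front of the origin). Origin: centre of the base's underside; the weighing arm reaches out along the stand's -x, roughly towards the robot.
- weigh_arm (a joint): How far the weighing arm is pressed down from its unloaded height, in m: 0 unloaded, 0.12 at the bottom stop. It slides straight down against a spring of about 100 N/m (no preload), so the loaded pan sinks it about 25 to 83 mm, depending on the unknown weight.
- seat (a point): Middle of the seat, on the top line of the arm, 112 mm from the stand's axis; it sinks with the arm (z = 264 mm unloaded). The arm is a level steel rod, 8 mm thick, along the stand's x; its free end (stand -x) is turned up, 26 to 38 mm out from this point and 14 mm higher than it. A brass collar of radius 10 mm lies 22 mm from it on the column's side.
- flux_bottle: Bystander: small bottle, 44 mm diameter, 100 mm high. Origin: centre of the underside.
- solder_spool: Bystander: blue spool, 56 mm diameter, 40 mm high, standing on its flange. Origin: centre of the underside.
- driver: Bystander: orange screwdriver lying on the bench.
- pliers: Bystander: yellow pliers, about 120 mm long, lying on the bench.
- board_stack: Bystander: two green circuit boards on a black base, 130 by 170 by 49 mm. Origin: centre of the underside.
- parts_tray: Bystander: grey divided tray, 100 by 140 by 30 mm, empty. Origin: centre of the underside.
- meter: Bystander: yellow hand meter 150 by 75 by 39 mm, lying flat. Origin: centre of the underside.
Things that resemble listed ones, but are neither listed nor needed, are in the scene too. Leave any green or red look-alike of the pan alone.

How it is judged:
On the way, in this order (a step that is already met when the one before it is completed fails the run):
1. the pan is lifted off the bench by the gripper (height (world z) of pan above 0.03 m and contact force between the fingers and pan above 0.2 N), for 0.2 s.
2. still held, the pan has been let down in the seat until the spring carries its weight (all but about 0.6 N, whatever the transformer weighs) (distance between pan_hook and seat below 0.022 m and contact force between the fingers and pan above 0.2 N and ((contact force between transformer and pan below 1.5 N and value of joint weigh_arm above 0.0207 m) or (contact force between transformer and pan below 1.8 N and value of joint weigh_arm above 0.0237 m) or (contact force between transformer and pan below 2.1 N and value of joint weigh_arm above 0.0267 m) or (contact force between transformer and pan below 2.4 N and value of joint weigh_arm above 0.0297 m) or (contact force between transformer and pan below 2.7 N and value of joint weigh_arm above 0.0327 m) or (contact force between transformer and pan below 3 N and value of joint weigh_arm above 0.0357 m) or (contact force between transformer and pan below 3.3 N and value of joint weigh_arm above 0.0387 m) or (contact force between transformer and pan below 3.6 N and value of joint weigh_arm above 0.0417 m) or (contact force between transformer and pan below 3.9 N and value of joint weigh_arm above 0.0447 m) or (contact force between transformer and pan below 4.2 N and value of joint weigh_arm above 0.0477 m) or (contact force between transformer and pan below 4.5 N and value of joint weigh_arm above 0.0507 m) or (contact force between transformer and pan below 4.8 N and value of joint weigh_arm above 0.0537 m) or (contact force between transformer and pan below 5.1 N and value of joint weigh_arm above 0.0567 m) or (contact force between transformer and pan below 5.4 N and value of joint weigh_arm above 0.0597 m) or (contact force between transformer and pan below 5.7 N and value of joint weigh_arm above 0.0627 m) or (contact force between transformer and pan below 6 N and value of joint weigh_arm above 0.0657 m) or (contact force between transformer and pan below 6.3 N and value of joint weigh_arm above 0.0687 m) or (contact force between transformer and pan below 6.6 N and value of joint weigh_arm above 0.0717 m) or (contact force between transformer and pan below 6.9 N and value of joint weigh_arm above 0.0747 m) or (contact force between transformer and pan below 7.2 N and value of joint weigh_arm above 0.0777 m))), for 0.2 s.
At the end, for the whole second after the job is handed in: The pan hangs by its hook on the seat of the arm (hook within 22 mm of the seat point), clear of the bench, leaning less than 0.4 rad, the arm sunk by its weight by more than 20 mm, all practically at rest (under 50 mm/s and 0.6 rad/s), transformer and relay still in the pan (distance between pan_hook and seat below 0.022 m and value of joint weigh_arm above 0.02 m and height (world z) of pan above 0.03 m and angle between pan's own z axis and vertical below 0.4 rad and linear speed of pan below 0.05 m/s and angular speed of pan below 0.6 rad/s and contact force between pan and weigh_arm above 1 N and distance between transformer and pan below 0.045 m and distance between relay and pan below 0.055 m); the robot touches nothing.
It fails at once if the gripped pan is held still pushed down more than about 0.6 N beyond its own weight on the spring (distance between pan_hook and seat below 0.022 m and contact force between the fingers and pan above 30 N and linear speed of pan below 0.004 m/s and angular speed of pan below 0.005 rad/s and ((contact force between transformer and pan below 1.5 N and value of joint weigh_arm above 0.0327 m) or (contact force between transformer and pan below 1.8 N and value of joint weigh_arm above 0.0357 m) or (contact force between transformer and pan below 2.1 N and value of joint weigh_arm above 0.0387 m) or (contact force between transformer and pan below 2.4 N and value of joint weigh_arm above 0.0417 m) or (contact force between transformer and pan below 2.7 N and value of joint weigh_arm above 0.0447 m) or (contact force between transformer and pan below 3 N and value of joint weigh_arm above 0.0477 m) or (contact force between transformer and pan below 3.3 N and value of joint weigh_arm above 0.0507 m) or (contact force between transformer and pan below 3.6 N and value of joint weigh_arm above 0.0537 m) or (contact force between transformer and pan below 3.9 N and value of joint weigh_arm above 0.0567 m) or (contact force between transformer and pan below 4.2 N and value of joint weigh_arm above 0.0597 m) or (contact force between transformer and pan below 4.5 N and value of joint weigh_arm above 0.0627 m) or (contact force between transformer and pan below 4.8 N and value of joint weigh_arm above 0.0657 m) or (contact force between transformer and pan below 5.1 N and value of joint weigh_arm above 0.0687 m) or (contact force between transformer and pan below 5.4 N and value of joint weigh_arm above 0.0717 m) or (contact force between transformer and pan below 5.7 N and value of joint weigh_arm above 0.0747 m) or (contact force between transformer and pan below 6 N and value of joint weigh_arm above 0.0777 m) or (contact force between transformer and pan below 6.3 N and value of joint weigh_arm above 0.0807 m) or (contact force between transformer and pan below 6.6 N and value of joint weigh_arm above 0.0837 m) or (contact force between transformer and pan below 6.9 N and value of joint weigh_arm above 0.0867 m) or (contact force between transformer and pan below 7.2 N and value of joint weigh_arm above 0.0897 m))).
It fails at once if the arm jumps (faster than 70 mm/s) once the pan on it is let go (distance between pan_hook and seat below 0.05 m and contact force between the fingers and pan below 0.02 N and (velocity of joint weigh_arm above 0.07 m/s or velocity of joint weigh_arm below -0.07 m/s)).
It fails at once if the pan swings (faster than 0.8 rad/s) once let go on the arm (distance between pan_hook and seat below 0.05 m and contact force between the fingers and pan below 0.02 N and angular speed of pan above 0.8 rad/s).
It fails at once if the transformer or relay leaves the pan (distance between transformer and pan above 0.06 m or distance between relay and pan above 0.07 m).
It fails at once if another thing on the bench is moved by more than 20 mm (distance of any of flux_bottle, solder_spool, driver, pliers, board_stack, parts_tray, meter from where it was at the start of the episode above 0.02 m).
It also fails if it takes over 72 s, if anything falls off the work surface, if the arm or the gripper's body presses on something with over 40 N, if the wrist force passes 120 N, or if a joint passes its speed limit or range.

## Working session

There is one attempt and no reset: what is moved stays moved. The work goes in short steps, Python scripts to look and compute and a tool call to move; the robot and the scene stay as the last step left them, time stands still between calls to the robot, and variables do not carry over. Pictures are saved under pics/ and viewed, at most 10 in all, crops included, and the job is handed in when it is done.

Besides the shell and the picture viewer there is one more tool, called after ">>>" as name([rows], argument=value, ...), one row to a line, values as JSON. apply_moves: Moves the arm, as the interface text tells. Its arguments: {"type":"object","properties":{"steps":{"type":"array","items":{"type":"array","items":{"type":"number"}}},"force":{"type":"number"}},"required":["steps"]}

```bash
mkdir -p pics; cat > h.py <<'E'
import numpy as np,cv2
from scipy.spatial.transform import Rotation as R
from bench import r
def cam(n):
    c=r.camera(n); c['R']=R.from_quat(c['orientation']).as_matrix(); c['f']=240/np.tan(np.radians(c['fovy'])/2); return c
def cloud(c):
    v,u=np.mgrid[:480,:640]; z=c['z_map']
    p=np.stack([(u-c['cx'])/c['f']*z,(v-c['cy'])/c['f']*z,z],-1)
    w=p@c['R'].T+np.array(c['position']); w[z==0]=np.nan; return w
def save(c,n): cv2.imwrite('pics/'+n+'.png',c['pixels'][:,:,::-1])
E
python3 - <<'E'
from h import *
s=r.read_state(); print(s)
for n in ['scene','side']:
    c=cam(n); save(c,n+'0'); print(n,c['position'],c['fovy'],np.isfinite(cloud(c)).mean())
    np.save(n+'0.npy',cloud(c)); np.save(n+'0px.npy',c['pixels'])
E
```

```text
{'time': 0.0, 'joint_positions': array([ 1.19741529,  0.33289641, -0.0647126 ,  1.46093388,  0.02160235,
        1.34991361, -0.08850421]), 'joint_vel': array([-0.00104365, -0.00220893, -0.00067525,  0.00020061,  0.00063782,
       -0.00012821, -0.00181576]), 'joint_torque': array([ 1.12519635e-04, -6.23256111e+01,  2.47344375e-02, -3.89899564e+01,
       -6.13058545e-02,  3.98005592e-02,  9.87357021e-05]), 'ee_pos': array([ 0.21461469, -0.58652276,  0.18424224]), 'eef_rot': array([ 9.84655676e-01,  1.74506934e-01, -1.59159105e-04, -7.10151688e-04]), 'ft_force': array([0.16429344, 1.1459642 , 0.69431767]), 'torque': array([ 0.00328181, -0.03848179,  0.00838332]), 'grip_force': 0.0, 'width': 0.08693836631057843}
scene [ 1.47929489 -0.46381441  1.07333539] 44.652528413758525 0.9959016927083333
side [0.34810838 0.91165803 0.9250369 ] 51.865337125965986 0.99578125
```

View pics/scene0.png

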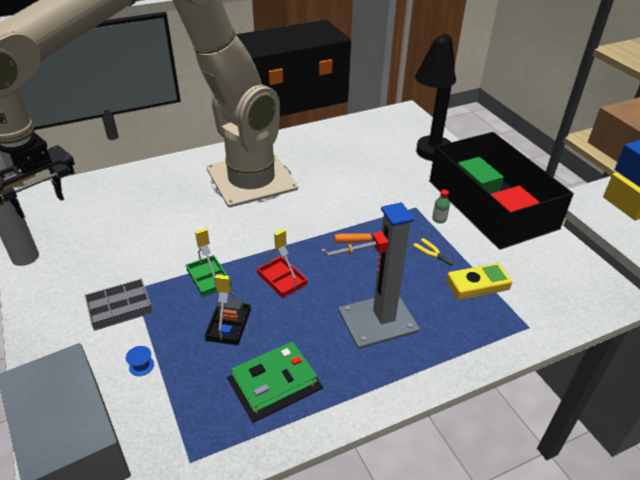

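View pics/side0.png

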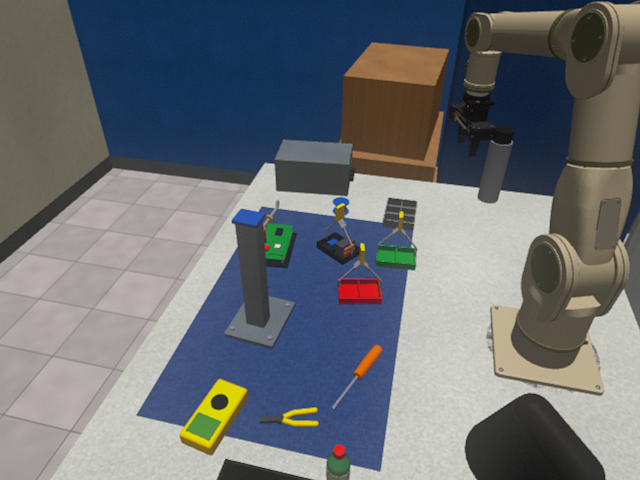

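The scene view shows the black pan at about (230,320), its yellow tab at (223,285), and the weighing arm running from the red carriage (380,243) to its tip at (325,250). The side view shows the tab at (340,212) and the arm partly behind the column at (270,215). Next I'll measure all of these.

```bash
python3 - <<'E'
from h import *
D={n:(np.load(n+'0.npy'),np.load(n+'0px.npy')) for n in ['scene','side']}
def box(n,u0,u1,v0,v1):
    w,p=D[n]; return w[v0:v1,u0:u1].reshape(-1,3),p[v0:v1,u0:u1].reshape(-1,3).astype(int)
def st(t,q): print(t,len(q),'med',np.median(q,0).round(4),'lo',np.percentile(q,3,axis=0).round(4),'hi',np.percentile(q,97,axis=0).round(4))
for n,b in [('scene',(205,240,270,300)),('side',(328,352,200,225))]:
    w,p=box(n,*b); m=(p[:,0]>1.3*p[:,2]+30)&(p[:,1]>p[:,2]+30)&(w[:,2]>.09); st(n+' tab',w[m])
# pan floor
for n,b in [('scene',(195,262,290,350)),('side',(310,362,225,270))]:
    w,p=box(n,*b); m=(p.max(1)<70)&(w[:,2]>.012)&(w[:,2]<.032)
    st(n+' pan',w[m]); rc=cv2.minAreaRect((w[m][:,:2]*1000).astype(np.float32)); print(rc)
    m=(w[:,2]>.035)&(w[:,2]<.12); st('bail/parts',w[m]); 
    m=(p[:,2]>p[:,0]+60)&(w[:,2]>.005)&(w[:,2]<.06);st('relay',w[m]) if m.any() else 0
    m=(p[:,0]>p[:,2]+40)&(w[:,2]>.01)&(w[:,2]<.08);st('copper',w[m]) if m.any() else 0
# stand
w,p=box('scene',315,425,200,350)
m=(p[:,2]>p[:,0]+60)&(w[:,2]>.3); st('bluecap',w[m]);print(cv2.minAreaRect((w[m][:,:2]*1000).astype(np.float32)))
m=(w[:,2]>.008)&(w[:,2]<.022);st('base',w[m]);print(cv2.minAreaRect((w[m][:,:2]*1000).astype(np.float32)))
w,p=box('scene',315,390,230,262); m=(w[:,2]>.2)&(w[:,2]<.32); 
q=w[m]; st('arm',q)
for x in q[np.argsort(q[:,1])][::12]: print(x.round(3))
E
```

```text
scene tab 220 med [ 0.5566 -0.2621  0.1468] lo [ 0.5464 -0.2746  0.1222] hi [ 0.5654 -0.2492  0.165 ]
side tab 119 med [ 0.5504 -0.2502  0.1451] lo [ 0.5413 -0.2667  0.1212] hi [ 0.5613 -0.2406  0.1618]
scene pan 443 med [ 0.5648 -0.2686  0.0187] lo [ 0.4408 -0.3187  0.0124] hi [ 0.6176 -0.2047  0.0269]
((531.8203125, -256.78131103515625), (113.8331527709961, 182.5916748046875), 78.03857421875)
bail/parts 471 med [ 0.548  -0.256   0.0504] lo [ 0.5181 -0.2918  0.0367] hi [ 0.597  -0.2231  0.1141]
relay 145 med [ 0.5747 -0.2745  0.0151] lo [ 0.4499 -0.3325  0.0051] hi [ 0.6237 -0.1908  0.0225]
copper 140 med [ 0.5504 -0.2536  0.0328] lo [ 0.5384 -0.267   0.0174] hi [ 0.56   -0.2385  0.044 ]
side pan 283 med [ 0.5522 -0.2351  0.0177] lo [ 0.491  -0.3117  0.0126] hi [ 0.6107 -0.1965  0.0286]
((551.1634521484375, -255.13772583007812), (86.95277404785156, 118.58654022216797), 55.24103927612305)
bail/parts 296 med [ 0.5258 -0.2314  0.0491] lo [ 0.4629 -0.2839  0.0366] hi [ 0.5935 -0.071   0.1088]
relay 37 med [ 0.5731 -0.2727  0.0169] lo [ 0.5631 -0.2878  0.0136] hi [ 0.5872 -0.2585  0.021 
[... 1075 characters left out ...]

[0.699 0.043 0.259]
[0.705 0.043 0.272]
[0.674 0.044 0.261]
[0.706 0.045 0.275]
[0.704 0.046 0.248]
[0.686 0.047 0.272]
[0.708 0.047 0.262]
[0.698 0.049 0.275]
[0.674 0.05  0.275]
[0.703 0.052 0.268]
[0.687 0.053 0.273]
[0.708 0.054 0.262]
[0.685 0.056 0.277]
[0.705 0.057 0.25 ]
[0.704 0.059 0.263]
[0.688 0.06  0.275]
[0.706 0.061 0.261]
[0.675 0.062 0.275]
[0.697 0.063 0.236]
[0.693 0.063 0.278]
[0.701 0.064 0.278]
[0.693 0.064 0.226]
[0.705 0.064 0.275]
[0.679 0.065 0.272]
[0.705 0.065 0.267]
[0.687 0.065 0.272]
[0.681 0.065 0.279]
[0.696 0.066 0.285]
[0.696 0.066 0.213]
[0.691 0.066 0.212]
[0.7   0.066 0.234]
[0.679 0.067 0.279]
[0.69  0.067 0.285]
[0.712 0.068 0.229]
[0.668 0.069 0.273]
```

```bash
python3 - <<'E'
import cv2,numpy as np
a=cv2.imread('pics/scene0.png');b=cv2.imread('pics/side0.png')
k=lambda i,u,v,s:cv2.resize(i[v:v+s,u:u+s],(400,400),interpolation=cv2.INTER_CUBIC)
cv2.imwrite('pics/crop.png',np.hstack([k(a,310,200,100),k(a,180,260,100)]))
E
```

```text
(no output)
```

View pics/crop.png

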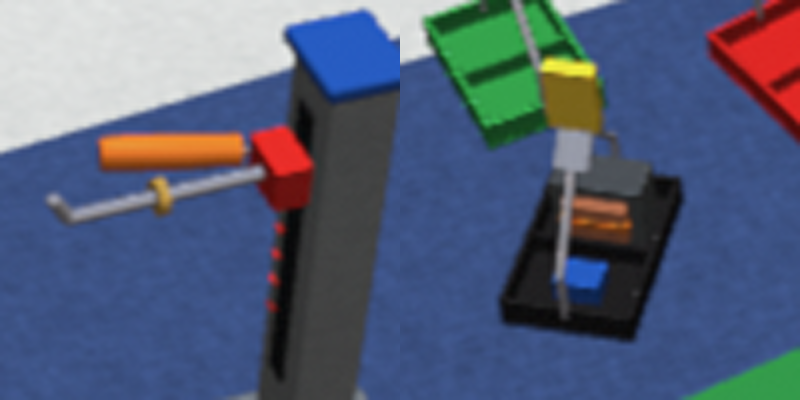

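The crop shows the upturned tip at the left end of the arm with the collar mid-arm. In the pan, the transformer lies in the far pocket (towards the robot) and the relay in the near one. I'll tighten the pan yaw and centre estimates.

```bash
python3 - <<'E'
from h import *
A=[]
for n in ['scene','side']:
    w=np.load(n+'0.npy').reshape(-1,3); p=np.load(n+'0px.npy').reshape(-1,3).astype(int)
    near=np.hypot(w[:,0]-.553,w[:,1]+.256)<.085
    for lo,hi,t in [(.014,.027,'rim'),(.12,.168,'tab'),(.045,.10,'bail')]:
        m=near&(w[:,2]>lo)&(w[:,2]<hi)
        if t=='rim': m&=p.max(1)<75
        if t=='tab': m&=p[:,0]>p[:,2]+40
        q=w[m][:,:2]; A.append((t,q))
        e,v=np.linalg.eigh(np.cov(q.T)); a=np.degrees(np.arctan2(v[1,1],v[0,1]))%180
        print(n,t,len(q),q.mean(0).round(4),'pca',a.round(1),e**.5, cv2.minAreaRect((q*1000).astype(np.float32)))
for t in ['rim','tab','bail']:
    q=np.vstack([b for a,b in A if a==t]); print(t,cv2.minAreaRect((q*1000).astype(np.float32)))
w=np.load('scene0.npy')[230:262,315:365].reshape(-1,3); w=w[(w[:,2]>.25)&(w[:,2]<.272)&(w[:,1]<-.02)|(w[:,2]>.25)&(w[:,2]<.272)&(w[:,1]>-.006)&(w[:,1]<.03)]
print('arm line x=a+b*y',np.polyfit(w[:,1],w[:,0],1))
s=r.read_state(); M=R.from_quat(s['eef_rot']).as_matrix(); print(M.round(3)); print(M.T@(np.array([.553,-.256,.30])-s['ee_pos'])*1000)
E
```

```text
scene rim 353 [ 0.5698 -0.265 ] pca 119.8 [0.02676865 0.03691592] ((554.195068359375, -262.0560607910156), (80.52519226074219, 119.4239501953125), 55.4380989074707)
scene tab 223 [ 0.5565 -0.2624] pca 56.4 [0.00291074 0.00903036] ((554.0848388671875, -261.9120788574219), (30.629423141479492, 14.204324722290039), 52.05730438232422)
scene bail 262 [ 0.5478 -0.2538] pca 139.0 [0.01234386 0.0289594 ] ((549.9453125, -266.7003173828125), (53.33528137207031, 105.91625213623047), 36.78092575073242)
side rim 247 [ 0.5507 -0.2443] pca 141.9 [0.02787609 0.04253633] ((551.500244140625, -255.3714599609375), (86.95277404785156, 117.76656341552734), 55.24103927612305)
side tab 117 [ 0.5508 -0.2522] pca 53.7 [0.00340043 0.00895234] ((550.195068359375, -256.592529296875), (36.212093353271484, 15.164813041687012), 61.748573303222656)
side bail 167 [ 0.5341 -0.2424] pca 144.7 [0.013349   0.02488267] ((542.9234619140625, -261.3646545410156), (58.88148498535156, 112.30376434326172), 34.81137466430664)
rim ((554.200927734375, -257.33740234375), (87.71471405029297, 124.20462036132812), 54.806129455566406)
tab ((552.398193359375, -257.9755859375), (35.001380920410156, 21.785438537597656), 55.21434020996094)
bail ((544.7394409179688, -262.9477844238281), (58.75638961791992, 117.40250396728516), 35.99176788330078)
arm line x=a+b*y [0.0849149 0.6848808]
[[ 0.939  0.344 -0.   ]
 [ 0.344 -0.939  0.001]
 [-0.    -0.001 -1.   ]]
[ 431.35056799 -194.28204668 -115.46019974]
```

>>> apply_moves([
  [0,0,-0.61,430,-192,-90,1],
  [0,0,-0.61,430,-192,-90,1],
  [0,0,-0.61,430,-192,-90,1],
  [0,0,-0.61,430,-192,-90,1],
  [0,0,-0.61,430,-192,-90,1],
  [0,0,-0.61,430,-192,-90,1],
  [0,0,-0.61,430,-192,-90,1],
  [0,0,-0.61,430,-192,-90,1],
  [0,0,-0.61,430,-192,-90,1],
  [0,0,-0.61,430,-192,-90,1],
  [0,0,-0.61,430,-192,-90,1],
  [0,0,-0.61,430,-192,-90,1],
  [0,0,-0.61,430,-192,-90,1],
  [0,0,-0.61,430,-192,-90,1],
  [0,0,-0.61,430,-192,-90,1],
  [0,0,-0.61,430,-192,-90,1],
  [0,0,-0.61,430,-192,-90,1],
  [0,0,-0.61,430,-192,-90,1],
])

```text
time: 1.6
ee_pos: [0.5519, -0.2599, 0.275]
eef_rot: [0.887, 0.461, -0.0, 0.0]
ft_force: [-0.0, 0.4, 0.3]
width: 0.0873
grip_force: 0.0
```

```bash
python3 - <<'E'
from h import *
c=cam('wrist'); save(c,'w1'); w=cloud(c).reshape(-1,3); p=c['pixels'].reshape(-1,3).astype(int)
near=np.hypot(w[:,0]-.553,w[:,1]+.257)<.085
for t,m in [('tab',near&(w[:,2]>.12)&(w[:,2]<.175)&(p[:,0]>p[:,2]+40)),('tabtop',near&(w[:,2]>.158)&(w[:,2]<.175)&(p[:,0]>p[:,2]+40)),('rim',near&(w[:,2]>.014)&(w[:,2]<.027)&(p.max(1)<75)),('bail',near&(w[:,2]>.055)&(w[:,2]<.11))]:
    q=w[m][:,:2]
    if len(q)<5: print(t,len(q));continue
    print(t,len(q),q.mean(0).round(4),w[m][:,2].max(),cv2.minAreaRect((q*1000).astype(np.float32)))
s=r.read_state(); M=R.from_quat(s['eef_rot']).as_matrix(); print(s['ee_pos'],M.round(3),s['joint_positions'],s['ft_force'],s['time']); 
E
```

```text
tab 446 [ 0.5534 -0.2575] 0.16542613193860795 ((551.9409790039062, -259.5664978027344), (29.442930221557617, 9.891502380371094), 55.416015625)
tabtop 380 [ 0.5522 -0.2592] 0.16542613193860795 ((551.8458862304688, -259.5157775878906), (29.374372482299805, 9.364795684814453), 56.11992645263672)
rim 870 [ 0.5541 -0.2552] 0.025098289022843168 ((552.3118896484375, -259.34173583984375), (78.6007080078125, 112.07142639160156), 55.08279037475586)
bail 675 [ 0.5517 -0.2594] 0.10998837443243042 ((551.4024658203125, -259.642822265625), (20.284223556518555, 107.91944885253906), 55.780792236328125)
[ 0.55208366 -0.25966916  0.27503684] [[ 0.574  0.819 -0.   ]
 [ 0.819 -0.574 -0.   ]
 [-0.     0.    -1.   ]] [ 0.68334377  0.29887814 -0.41232031  1.33621258  0.11867833  1.53060485
 -0.32876335] [ 0.12897893 -0.69632592 -0.81242007] 1.65
```

View pics/w1.png

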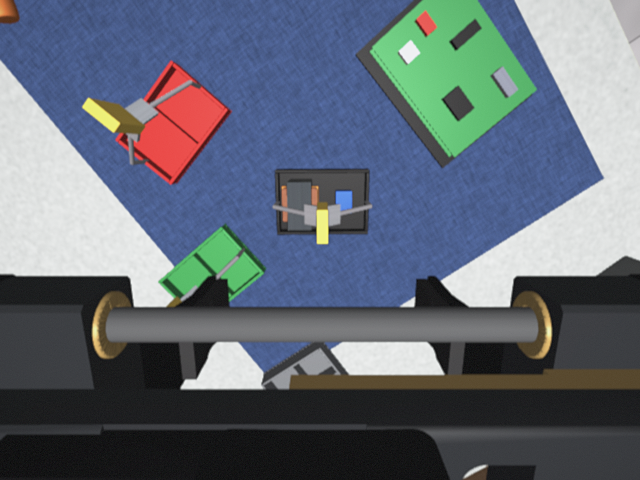

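The wrist view shows the pan centred at about (322,200), with the yellow tab at (322,225), between the fingers and square to them. The cloud puts its centre within 1 mm of the TCP. I'll take a force baseline, then go down and grip.

```bash
cat >> h.py <<'E'
def ft(n=12):
    F=[]
    for i in range(n):
        r.camera('wrist'); s=r.read_state(); F.append(np.r_[s['ft_force'],s['torque']])
    F=np.array(F); print('ft',F.mean(0).round(3),'sd',F.std(0).round(2),s['ee_pos'].round(4),s['grip_force'],s['width'],s['time']); return F.mean(0)
E
python3 -c "
from h import *
np.save('base.npy',ft())"
```

```text
ft [-0.046  0.191 -0.095 -0.023 -0.032  0.005] sd [0.42 0.48 0.37 0.03 0.03 0.02] [ 0.5527 -0.2588  0.2751] 0.0 0.08686544339105866 2.25
```

>>> apply_moves([
  [0,0,0,0,0,40,1],
  [0,0,0,0,0,80,1],
  [0,0,0,0,0,110,1],
  [0,0,0,0,0,130,1],
  [0,0,0,0,0,147,1],
  [0,0,0,0,0,147,1],
  [0,0,0,0,0,147,-1],
  [0,0,0,0,0,147,-1],
  [0,0,0,0,0,147,-1],
  [0,0,0,0,0,147,-1],
  [0,0,0,0,0,147,-1],
  [0,0,0,0,0,147,-1],
  [0,0,0,0,0,147,-1],
  [0,0,0,0,0,147,-1],
], force=50)

```text
time: 3.42
ee_pos: [0.5527, -0.2589, 0.1282]
eef_rot: [0.887, 0.462, 0.0, 0.0]
ft_force: [-0.9, 0.4, 0.2]
width: 0.0416
grip_force: 0.0
```

Fingers still closing; I'll wait, then lift a little.

>>> apply_moves([
  [0,0,0,0,0,0,-1],
  [0,0,0,0,0,0,-1],
  [0,0,0,0,0,0,-1],
  [0,0,0,0,0,0,-1],
  [0,0,0,0,0,0,-1],
  [0,0,0,0,0,0,-1],
  [0,0,0,0,0,0,-1],
  [0,0,0,0,0,0,-1],
  [0,0,0,0,0,0,-1],
  [0,0,0,0,0,0,-1],
  [0,0,0,0,0,-3,-1],
  [0,0,0,0,0,-8,-1],
  [0,0,0,0,0,-16,-1],
  [0,0,0,0,0,-26,-1],
  [0,0,0,0,0,-38,-1],
  [0,0,0,0,0,-50,-1],
  [0,0,0,0,0,-60,-1],
  [0,0,0,0,0,-60,-1],
  [0,0,0,0,0,-60,-1],
  [0,0,0,0,0,-60,-1],
])

```text
time: 5.08
ee_pos: [0.5524, -0.2588, 0.1876]
eef_rot: [0.887, 0.462, -0.0, -0.0]
ft_force: [0.1, 1.1, 0.4]
width: 0.0007
grip_force: 0.0
```

```bash
python3 - <<'E'
from h import *
F=ft()-np.load('base.npy'); np.save('load.npy',F); s=r.read_state(); M=R.from_quat(s['eef_rot']).as_matrix()
W=-F[2]; print('W',W,'torque tool axes',M.T@F[3:],'y offs mm',(M.T@F[3:])[0]/W*1000)
print(M.round(3),s['joint_positions'].round(2))
c=cam('side'); save(c,'s2')
E
```

```text
ft [-0.128  0.071  0.14  -0.031 -0.043  0.008] sd [0.4  0.5  0.37 0.04 0.03 0.03] [ 0.5526 -0.2589  0.1881] 0.0 0.0002053028968924127 5.6833
W -0.23528045665117625 torque tool axes [-0.01327124 -0.00069959 -0.00223355] y offs mm 56.40604391236409
[[ 0.573  0.82   0.   ]
 [ 0.82  -0.573 -0.   ]
 [-0.     0.    -1.   ]] [ 0.69  0.33 -0.41  1.48  0.13  1.36 -0.34]
```

View pics/s2.png

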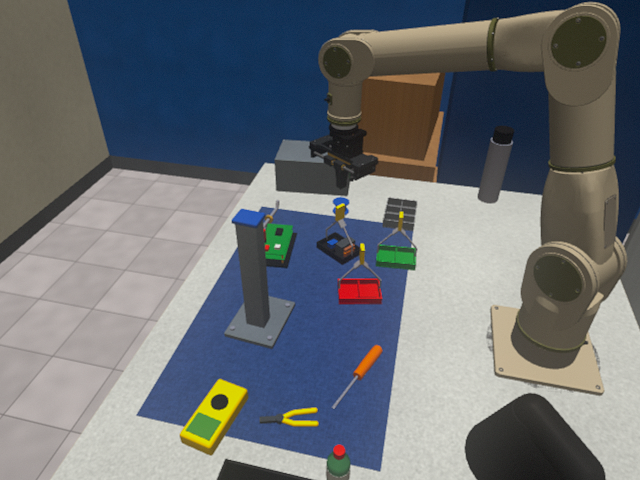

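The side view shows the gripper shut at about (345,180), and the pan still on the bench with its tab at (340,212). The grasp missed. I'll check where the fingertips really are against the tab.

```bash
python3 - <<'E'
from h import *
s=r.read_state(); t=s['ee_pos']; print(t)
for n in ['scene','side','wrist']:
    c=cam(n); w=cloud(c); p=c['pixels'].astype(int)
    if n=='wrist': save(c,'w2')
    cp=c['R'].T@(t-np.array(c['position'])); print(n,'TCP px',(cp[:2]/cp[2]*c['f']+[c['cx'],c['cy']]).round(1))
    near=np.hypot(w[...,0]-.552,w[...,1]+.259)<.05
    m=near&(w[...,2]>.12)&(w[...,2]<.17)&(p[...,0]>p[...,2]+40); q=w[m]; print('tab',m.sum(), q.mean(0).round(4),q[:,2].max(), cv2.minAreaRect((q[:,:2]*1000).astype(np.float32)))
    g=near&(w[...,2]>.172)&(w[...,2]<.26)&(p.max(-1)<90); q=w[g]; 
    if len(q): print('finger low z',q[:,2].min(),len(q)); q=q[q[:,2]<q[:,2].min()+.015]; print(q.mean(0),q.min(0),q.max(0))
E
python3 - <<'E'
import cv2,numpy as np
b=cv2.imread('pics/s2.png');cv2.imwrite('pics/c2.png',np.hstack([cv2.resize(b[130:280,270:420],(400,400),interpolation=cv2.INTER_CUBIC),cv2.resize(cv2.imread('pics/w2.png')[100:400,170:470],(400,400))]))
E
```

```text
[ 0.55266016 -0.25889099  0.18806299]
scene TCP px [221.3 268. ]
tab 222 [ 0.5565 -0.2625  0.1459] 0.16684720037728973 ((555.0042114257812, -262.6092529296875), (31.53446388244629, 13.994667053222656), 54.829551696777344)
finger low z 0.22769372777600239 43
[ 0.55812998 -0.25361074  0.23473149] [ 0.54799854 -0.25928822  0.22769373] [ 0.56749609 -0.24858532  0.24262219]
side TCP px [340.1 197.2]
tab 115 [ 0.5509 -0.2518  0.1444] 0.16442600024156984 ((550.44287109375, -254.7959442138672), (32.32592010498047, 13.447432518005371), 56.3017463684082)
finger low z 0.22262626986851453 114
[ 0.54985359 -0.25152872  0.23053812] [ 0.53793695 -0.26512085  0.22262627] [ 0.56166738 -0.24151064  0.23738137]
wrist TCP px [322.6 268.5]
tab 873 [ 0.554  -0.2569  0.1593] 0.16546324116382477 ((552.3468627929688, -259.3205261230469), (28.882680892944336, 9.61306381225586), 55.10971450805664)
finger low z 0.22543175568563037 1054
[ 0.55663642 -0.25205403  0.23347086] [ 0.55003827 -0.26109531  0.22543176] [ 0.5647254  -0.24578887  0.24042991]
```

View pics/c2.png

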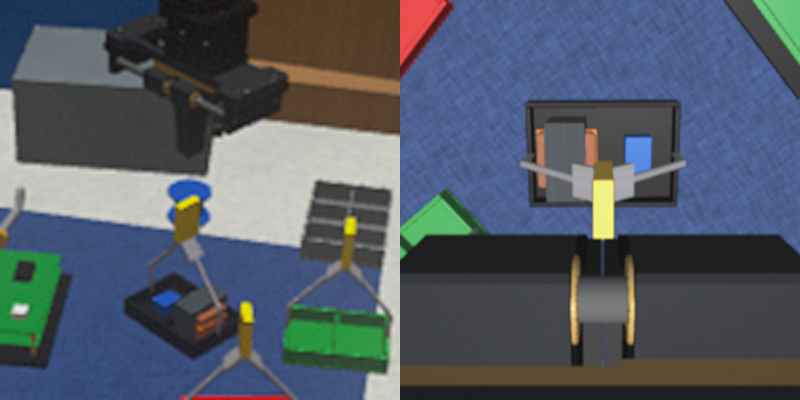

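The crop shows the fingertips ending at about pixel (341,189), but the reported TCP projects to (340,197). The real tips therefore look about 30 mm higher than reported. I'll quantify that without the colour filter.

```bash
python3 - <<'E'
from h import *
s=r.read_state(); t=s['ee_pos']
for n in ['scene','side']:
    c=cam(n); w=cloud(c); p=c['pixels'].astype(int)
    for z in [.188,.2,.21,.22,.23]:
        cp=c['R'].T@(np.array([t[0],t[1],z])-np.array(c['position'])); u,v=(cp[:2]/cp[2]*c['f']+[c['cx'],c['cy']]).round().astype(int)
        print(n,z,u,v,p[v,u],w[v,u].round(3))
    near=np.hypot(w[...,0]-t[0],w[...,1]-t[1])<.03
    q=w[near&(w[...,2]>.17)]; print(np.histogram(q[:,2],np.arange(.17,.26,.01)))
    q=q[(q[:,2]<.245)]; print(q.mean(0),q.min(0),q.max(0))
E
```

```text
scene 0.188 221 268 [ 44 137  64] [ 0.378 -0.221  0.022]
scene 0.2 221 264 [ 98 121 153] [ 0.345 -0.212  0.005]
scene 0.21 220 261 [231 232 232] [ 0.33  -0.21   0.002]
scene 0.22 220 257 [32 32 33] [ 0.637 -0.277  0.298]
scene 0.23 219 254 [12 12 13] [ 0.644 -0.28   0.313]
(array([ 0,  0,  0,  0,  0,  9, 14, 17]), array([0.17, 0.18, 0.19, 0.2 , 0.21, 0.22, 0.23, 0.24, 0.25]))
[ 0.55835916 -0.25398556  0.23428004] [ 0.54873097 -0.26049726  0.22423031] [ 0.56665203 -0.24737885  0.24451847]
side 0.188 340 197 [ 94 125 183] [ 0.606 -0.563 -0.002]
side 0.2 340 194 [58 57 58] [ 0.607 -0.565  0.008]
side 0.21 340 191 [64 65 64] [ 0.608 -0.569  0.018]
side 0.22 341 187 [39 37 38] [ 0.549 -0.244  0.231]
side 0.23 341 184 [38 37 40] [ 0.55  -0.249  0.237]
(array([ 0,  0,  0,  0,  0, 18, 32, 30]), array([0.17, 0.18, 0.19, 0.2 , 0.21, 0.22, 0.23, 0.24, 0.25]))
[ 0.54971481 -0.25138859  0.23422316] [ 0.53737954 -0.26296874  0.22253885] [ 0.56234159 -0.23968032  0.24492073]
```

The tips really are at z ≈ 0.222, about 34 mm above the reported TCP, so the first grip only touched the tab's top edge. I'll reopen and go down to a reported z of 0.095 (true 0.129), then check before closing.

>>> apply_moves([
  [0,0,0,0,0,0,0.3],
  [0,0,0,0,0,0,0.3],
  [0,0,0,0,0,0,0.3],
  [0,0,0,0,0,0,0.3],
  [0,0,0,0,0,0,0.3],
  [0,0,0,0,0,0,0.3],
  [0,0,0,0,0,0,0.3],
  [0,0,0,0,0,0,0.3],
  [0,0,0,0,0,0,0.3],
  [0,0,0,0,0,30,0.3],
  [0,0,0,0,0,55,0.3],
  [0,0,0,0,0,75,0.3],
  [0,0,0,0,0,93,0.3],
  [0,0,0,0,0,93,0.3],
  [0,0,0,0,0,93,0.3],
])

```text
time: 7.23
ee_pos: [0.5522, -0.2587, 0.0948]
eef_rot: [0.887, 0.462, -0.0, -0.001]
ft_force: [0.0, -0.6, 0.6]
width: 0.0564
grip_force: 0.0
```

```bash
python3 - <<'E'
from h import *
s=r.read_state(); t=s['ee_pos']; print(t,s['width'],s['ft_force'],s['time'])
ims=[]
for n,(u,v) in [('scene',(221,285)),('side',(340,212))]:
    c=cam(n); w=cloud(c); p=c['pixels'].astype(int)
    near=(np.hypot(w[...,0]-t[0],w[...,1]-t[1])<.06)&(p.max(-1)<60)&(w[...,2]>.1)&(w[...,2]<.19)
    q=w[near]; print(n,np.histogram(q[:,2],np.arange(.1,.191,.01))[0]); q=q[q[:,2]<.15]; print(q.mean(0),q.min(0)) if len(q) else 0
    ims.append(cv2.resize(c['pixels'][v-40:v+40,u-40:u+40,::-1],(400,400),interpolation=cv2.INTER_CUBIC))
cv2.imwrite('pics/c3.png',np.hstack(ims))
E
```

```text
[ 0.55220597 -0.25867348  0.0947636 ] 0.05643257309647609 [ 0.03770049 -0.60020528  0.62397749] 7.2333
scene [ 0  0  0 12 22  0  4 12 12]
[ 0.58228481 -0.28181501  0.14194185] [ 0.57463363 -0.29210664  0.13538514]
side [ 0  0  0 16 41 36 34 43 25]
[ 0.55259013 -0.25389054  0.14293101] [ 0.51626857 -0.2803816   0.13372395]
```

View pics/c3.png

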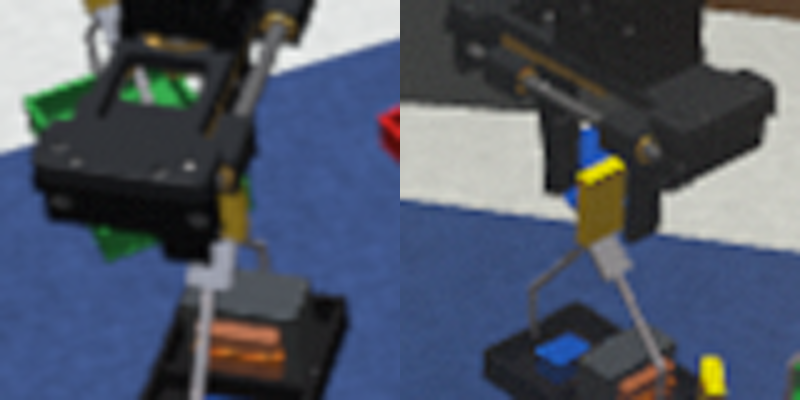

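The crops show the fingers on either side of the tab, with the tips at z ≈ 0.133. I'll go 5 mm lower, close, and lift a little.

>>> apply_moves([
  [0,0,0,0,0,5,0.3],
  [0,0,0,0,0,5,-1],
  [0,0,0,0,0,5,-1],
  [0,0,0,0,0,5,-1],
  [0,0,0,0,0,5,-1],
  [0,0,0,0,0,5,-1],
  [0,0,0,0,0,5,-1],
  [0,0,0,0,0,5,-1],
  [0,0,0,0,0,5,-1],
  [0,0,0,0,0,5,-1],
  [0,0,0,0,0,5,-1],
  [0,0,0,0,0,5,-1],
  [0,0,0,0,0,5,-1],
  [0,0,0,0,0,5,-1],
])

```text
time: 8.5
ee_pos: [0.5526, -0.259, 0.09]
eef_rot: [0.887, 0.462, 0.0, 0.0]
ft_force: [1.2, -1.1, -1.8]
width: 0.0093
grip_force: 50.0
```

>>> apply_moves([
  [0,0,0,0,0,-2,-1],
  [0,0,0,0,0,-6,-1],
  [0,0,0,0,0,-12,-1],
  [0,0,0,0,0,-20,-1],
  [0,0,0,0,0,-30,-1],
  [0,0,0,0,0,-42,-1],
  [0,0,0,0,0,-55,-1],
  [0,0,0,0,0,-70,-1],
  [0,0,0,0,0,-85,-1],
  [0,0,0,0,0,-100,-1],
  [0,0,0,0,0,-115,-1],
  [0,0,0,0,0,-130,-1],
  [0,0,0,0,0,-145,-1],
  [0,0,0,0,0,-158,-1],
  [0,0,0,0,0,-168,-1],
  [0,0,0,0,0,-175,-1],
  [0,0,0,0,0,-180,-1],
  [0,0,0,0,0,-180,-1],
])

```text
time: 10.0
ee_pos: [0.5529, -0.2589, 0.2712]
eef_rot: [0.887, 0.462, 0.0, 0.001]
ft_force: [0.6, -0.1, -4.2]
width: 0.0096
grip_force: 50.0
```

```bash
python3 - <<'E'
from h import *
F=ft(20)-np.load('base.npy'); np.save('load.npy',F); s=r.read_state(); M=R.from_quat(s['eef_rot']).as_matrix()
W=-F[2]; print('W',W,'torque tool axes',M.T@F[3:],'y offs mm',(M.T@F[3:])[0]/W*1000,s['width'])
for n in ['scene','side']:
    c=cam(n); w=cloud(c); p=c['pixels'].astype(int); save(c,n+'4')
    m=(np.hypot(w[...,0]-.552,w[...,1]+.259)<.09)
    for t,k in [('dark pan',(p.max(-1)<75)&(w[...,2]>.16)&(w[...,2]<.215)),('tab',(p[...,0]>p[...,2]+40)&(w[...,2]>.28)&(w[...,2]<.36)),('bail',(w[...,2]>.225)&(w[...,2]<.285)),('cop',(p[...,0]>p[...,2]+40)&(w[...,2]<.26)&(w[...,2]>.17))]:
        q=w[m&k]; print(n,t,len(q),q.mean(0).round(4),q.min(0).round(4),q.max(0).round(4),cv2.minAreaRect((q[:,:2]*1000).astype(np.float32))) if len(q)>3 else 0
        if t=='dark pan': 
            A=np.c_[q[:,:2]-[.552,-.259],np.ones(len(q))]; print(np.linalg.lstsq(A,q[:,2],rcond=None)[0].round(3))
E
```

```text
ft [-7.300e-02  5.600e-02 -4.751e+00 -7.200e-02 -1.010e-01  4.000e-03] sd [0.48 0.54 0.49 0.04 0.04 0.03] [ 0.5526 -0.2589  0.2701] 49.997531259432435 0.009808671293010898 11.0
W 4.65549047978881 torque tool axes [-0.0845062  -0.00107269  0.00146389] y offs mm -18.151944466684956 0.009808671293010898
scene dark pan 1049 [ 0.5695 -0.2664  0.1927] [ 0.5045 -0.3259  0.176 ] [ 0.6257 -0.1978  0.2144] ((554.5223999023438, -262.1789245605469), (82.1314468383789, 118.26165008544922), 54.887054443359375)
[-0.008  0.018  0.193]
scene tab 97 [ 0.5616 -0.2534  0.3219] [ 0.5421 -0.2782  0.2969] [ 0.5709 -0.2431  0.3449] ((559.0582885742188, -256.53839111328125), (19.377138137817383, 38.7610969543457), 24.954944610595703)
scene bail 369 [ 0.5473 -0.2547  0.2407] [ 0.507  -0.2952  0.2251] [ 0.6031 -0.2167  0.2849] ((547.4207153320312, -268.1755676269531), (60.451210021972656, 107.17859649658203), 35.383514404296875)
scene cop 185 [ 0.5491 -0.2538  0.2114] [ 0.5338 -0.2699  0.1939] [ 0.5616 -0.2354  0.2257] ((547.7183837890625, -254.44557189941406), (38.29796600341797, 12.969253540039062), 52.205894470214844)
side dark pan 588 [ 0.5544 -0.2432  0.1936] [ 0.4841 -0.3229  0.176 ] [ 0.62   -0.1889  0.2144] ((551.3739624023438, -255.10415649414062), (84.87715911865234, 119.95791625976562), 55.14805221557617)
[-0.012  0.008  0.193]
side tab 84 [ 0.5571 -0.2482  0.321 ] [ 0.5394 -0.2641  0.2953] [ 0.5659 -0.2391  0.3453] ((550.6758422851562, -252.09080505371094), (25.767602920532227, 21.314834594726562), 20.433082580566406)
side bail 209 [ 0.5354 -0.243   0.2446] [ 0.5027 -0.2859  0.2252] [ 0.5943 -0.2091  0.2849] ((551.7141723632812, -244.41751098632812), (59.63188552856445, 103.00819396972656), 75.81983184814453)
side cop 72 [ 0.5173 -0.2255  0.2135] [ 0.5009 -0.2474  0.1981] [ 0.5295 -0.2112  0.2297] ((512.3551635742188, -228.915771484375), (43.4315299987793, 20.226856231689453), 58.952091217041016)
```

Gripped and lifted. W ≈ 4.66 N, and the moment gives an 18 mm offset, so I expect a free lean of about 0.2 rad and a sink of about 47 mm. The pan hangs level and the hook is at z ≈ 0.292. Now I'll carry it to 80 mm out beyond the seat and yaw it onto the arm line.

>>> apply_moves([
  [0,0,-0.01,3,0,0,-1],
  [0,0,-0.03,10,1,0,-1],
  [0,0,-0.06,21,2,0,-1],
  [0,0,-0.1,35,4,0,-1],
  [0,0,-0.15,52,6,0,-1],
  [0,0,-0.2,70,8,0,-1],
  [0,0,-0.26,90,10,0,-1],
  [0,0,-0.32,110,12,0,-1],
  [0,0,-0.37,128,14,0,-1],
  [0,0,-0.42,145,16,0,-1],
  [0,0,-0.46,159,17,0,-1],
  [0,0,-0.49,170,18,0,-1],
  [0,0,-0.515,178,19,0,-1],
  [0,0,-0.525,182,19,0,-1],
  [0,0,-0.525,182,19,0,-1],
  [0,0,-0.525,182,19,0,-1],
])

```text
time: 12.43
ee_pos: [0.6723, -0.1212, 0.2701]
eef_rot: [0.737, 0.676, -0.0, 0.0]
ft_force: [0.1, -1.1, -4.8]
width: 0.0096
grip_force: 50.0
```

```bash
python3 - <<'E'
from h import *
s=r.read_state(); t=s['ee_pos'];M=R.from_quat(s['eef_rot']).as_matrix(); print(t,M.round(3),s['ft_force'],s['joint_positions'].round(2))
ims=[]
for n in ['scene','side','wrist']:
    c=cam(n); w=cloud(c); p=c['pixels'].astype(int); save(c,n+'5')
    a=(w[...,2]>.25)&(w[...,2]<.285)&(w[...,1]>-.09)&(w[...,1]<.04)&(abs(w[...,0]-.68)<.03)
    q=w[a]; print(n,'arm',len(q))
    for lo in np.arange(-.09,.04,.01):
        k=q[(q[:,1]>=lo)&(q[:,1]<lo+.01)]
        if len(k): print(round(lo,3),len(k),'x',k[:,0].min().round(4),np.median(k[:,0]).round(4),k[:,0].max().round(4),'zmax',k[:,2].max().round(4))
    b=(np.hypot(w[...,0]-t[0],w[...,1]-t[1])<.075)&(p.max(-1)<75)&(w[...,2]>.165)&(w[...,2]<.21); q=w[b]
    print('pan',cv2.minAreaRect((q[:,:2]*1000).astype(np.float32))) if len(q)>5 else 0
a=cv2.imread('pics/scene5.png')[190:340,260:410]; b=cv2.imread('pics/wrist5.png')
cv2.imwrite('pics/c5.png',np.hstack([cv2.resize(a,(400,400),interpolation=cv2.INTER_CUBIC),cv2.resize(b,(400,300))[:, :].copy() if 0 else cv2.copyMakeBorder(cv2.resize(b,(400,300)),0,100,0,0,0)]))
E
```

```text
[ 0.67231689 -0.12116542  0.27007657] [[ 0.086  0.996 -0.   ]
 [ 0.996 -0.086 -0.001]
 [-0.001 -0.    -1.   ]] [ 0.07559398 -1.12709579 -4.77122004] [ 0.45  0.49 -0.53  1.11  0.24  1.59 -0.11]
scene arm 242
-0.08 18 x 0.6718 0.6787 0.6832 zmax 0.2797
-0.07 20 x 0.6754 0.6794 0.6839 zmax 0.2751
-0.06 18 x 0.6731 0.6806 0.6837 zmax 0.2672
-0.05 19 x 0.6766 0.6813 0.6848 zmax 0.2648
-0.04 17 x 0.6773 0.6811 0.6854 zmax 0.266
-0.03 18 x 0.6772 0.6835 0.6858 zmax 0.2667
-0.02 46 x 0.6706 0.6861 0.6928 zmax 0.272
-0.01 17 x 0.68 0.6857 0.6882 zmax 0.2654
-0.0 18 x 0.6812 0.6852 0.6884 zmax 0.2667
0.01 16 x 0.6801 0.6872 0.6913 zmax 0.2659
0.02 17 x 0.6823 0.6873 0.6926 zmax 0.2647
0.03 18 x 0.6824 0.6883 0.6963 zmax 0.2657
pan ((673.888916015625, -123.93482971191406), (81.45977783203125, 117.1463623046875), 85.25519561767578)
side arm 131
-0.08 1 x 0.6747 0.6747 0.6747 zmax 0.2753
-0.07 23 x 0.6702 0.6736 0.6775 zmax 0.2771
-0.06 10 x 0.6709 0.6752 0.6787 zmax 0.2622
-0.05 6 x 0.6721 0.6743 0.6789 zmax 0.2622
-0.04 8 x 0.6732 0.6752 0.6798 zmax 0.2634
-0.03 10 x 0.6747 0.6767 0.6807 zmax 0
[... 228 characters left out ...]
 0.6781 0.6781 0.6781 zmax 0.261
pan ((669.2474365234375, -118.43631744384766), (84.12967681884766, 116.25212097167969), 83.45732879638672)
wrist arm 3286
-0.08 141 x 0.6716 0.6755 0.6792 zmax 0.2803
-0.07 311 x 0.672 0.676 0.6803 zmax 0.2786
-0.06 287 x 0.6726 0.6768 0.6811 zmax 0.2661
-0.05 298 x 0.6736 0.6778 0.6819 zmax 0.2664
-0.04 301 x 0.6745 0.6787 0.6827 zmax 0.2666
-0.03 311 x 0.6754 0.6795 0.6836 zmax 0.2659
-0.02 780 x 0.6705 0.6805 0.6904 zmax 0.2724
-0.01 313 x 0.6711 0.6815 0.6857 zmax 0.2704
-0.0 359 x 0.6782 0.6824 0.6865 zmax 0.2667
0.01 185 x 0.6791 0.6828 0.687 zmax 0.2666
pan ((671.2880859375, -121.74165344238281), (78.5383071899414, 113.836181640625), 85.00282287597656)
```

View pics/c5.png

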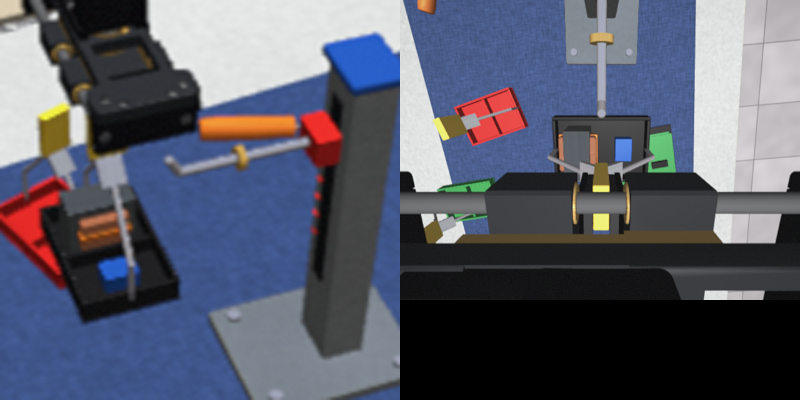

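The crop shows the rod end-on to the pan: rod and tab share wrist column ~600 of the composite, and the pan axis is in line to within 1 mm. The seat is 83 mm ahead along tool x. I'll thread it on.

>>> apply_moves([
  [0,0,0,2,0,0,-1],
  [0,0,0,6,0,0,-1],
  [0,0,0,12,0,0,-1],
  [0,0,0,20,0,0,-1],
  [0,0,0,28,0,0,-1],
  [0,0,0,37,0,0,-1],
  [0,0,0,46,0,0,-1],
  [0,0,0,55,0,0,-1],
  [0,0,0,63,0,0,-1],
  [0,0,0,70,0,0,-1],
  [0,0,0,76,0,0,-1],
  [0,0,0,80,0,0,-1],
  [0,0,0,83,0,0,-1],
  [0,0,0,83,0,0,-1],
  [0,0,0,83,0,8,-1],
  [0,0,0,83,0,15,-1],
  [0,0,0,83,0,20,-1],
  [0,0,0,83,0,22,-1],
  [0,0,0,83,0,22,-1],
])

```text
time: 14.17
ee_pos: [0.6791, -0.0383, 0.2469]
eef_rot: [0.737, 0.676, -0.001, -0.0]
ft_force: [-0.5, -0.7, -4.7]
width: 0.0097
grip_force: 50.0
```

```bash
python3 - <<'E'
from h import *
F=ft(8)-np.load('base.npy'); print(F.round(2))
s=r.read_state(); t=s['ee_pos']
for n in ['scene','wrist']:
    c=cam(n); w=cloud(c); p=c['pixels'].astype(int); save(c,n+'6')
    b=(np.hypot(w[...,0]-t[0],w[...,1]-t[1])<.075)&(p.max(-1)<75)&(w[...,2]>.14)&(w[...,2]<.19); q=w[b]
    print('pan',cv2.minAreaRect((q[:,:2]*1000).astype(np.float32)))
a=cv2.imread('pics/scene6.png')[190:310,290:410]; b=cv2.imread('pics/wrist6.png')
cv2.imwrite('pics/c6.png',np.hstack([cv2.resize(a,(400,400),interpolation=cv2.INTER_CUBIC),cv2.resize(b[60:300,200:440],(400,400))]))
E
```

```text
ft [ 0.114  0.126 -4.573 -0.024 -0.167  0.008] sd [0.42 0.59 0.36 0.02 0.03 0.04] [ 0.6796 -0.0378  0.2483] 49.997803531587124 0.00973368773426858 14.5667
[ 0.16 -0.07 -4.48 -0.   -0.13  0.  ]
pan ((681.050537109375, -41.22230911254883), (81.95569610595703, 119.89866638183594), 85.72681427001953)
pan ((678.3162231445312, -38.61661911010742), (80.31128692626953, 113.18338775634766), 85.13102722167969)
```

View pics/c6.png

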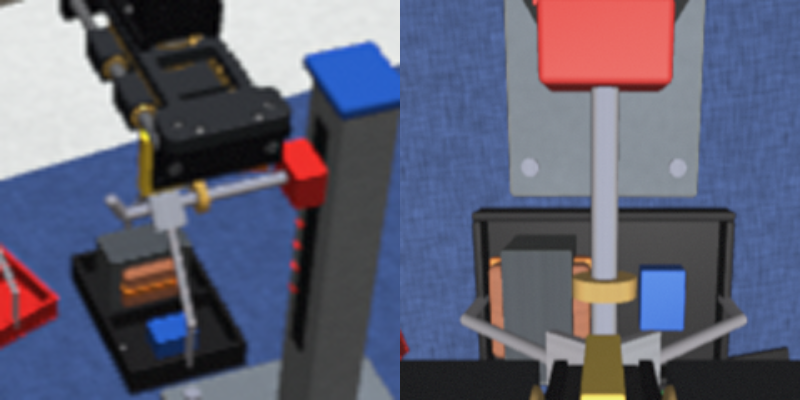

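The hook sits between the tip (composite ~(115,205)) and the collar (~(200,195)), straddling the rod, about 6 mm above it. I'll let it down partway and read the spring force.

>>> apply_moves([
  [0,0,0,0,0,2,-1],
  [0,0,0,0,0,5,-1],
  [0,0,0,0,0,8,-1],
  [0,0,0,0,0,11,-1],
  [0,0,0,0,0,14,-1],
  [0,0,0,0,0,17,-1],
  [0,0,0,0,0,20,-1],
  [0,0,0,0,0,23,-1],
  [0,0,0,0,0,26,-1],
  [0,0,0,0,0,28,-1],
  [0,0,0,0,0,30,-1],
  [0,0,0,0,0,30,-1],
])

```text
time: 15.67
ee_pos: [0.6796, -0.0378, 0.2178]
eef_rot: [0.736, 0.676, 0.0, 0.0]
ft_force: [2.6, 0.8, -2.0]
width: 0.0099
grip_force: 50.0
```

```bash
cat > sink.py <<'E'
from h import *
F=ft(12)-np.load('base.npy'); s=r.read_state(); M=R.from_quat(s['eef_rot']).as_matrix(); print('F',F[:3].round(2),'tool torque',(M.T@F[3:]).round(3))
for n in ['scene','wrist']:
    c=cam(n); w=cloud(c); p=c['pixels'].astype(int); save(c,n+'_%d'%(s['time']*10))
    a=(w[...,2]>.15)&(w[...,2]<.272)&(w[...,1]>0)&(w[...,1]<.022)&(abs(w[...,0]-.683)<.012)
    q=w[a]; q=q[q[:,2]>np.median(q[:,2])-.01]; print(n,'rod',len(q),'z p50,p95',np.percentile(q[:,2],[50,95]).round(4))
    if n=='scene':
        red=(p[...,0]>120)&(p[...,1]<60)&(w[...,2]>.15)&(abs(w[...,0]-.69)<.05)&(abs(w[...,1]-.05)<.04); q=w[red]; print('red block',len(q),np.percentile(q[:,2],[2,50,98]).round(4))
E
python3 sink.py; python3 - <<'E'
import sys; sys.path.insert(0,'.')
import cv2,numpy as np
# reference red block/rod from first frames
w=np.load('scene0.npy');p=np.load('scene0px.npy').astype(int)
red=(p[...,0]>120)&(p[...,1]<60)&(w[...,2]>.15)&(abs(w[...,0]-.69)<.05)&(abs(w[...,1]-.05)<.04); print('ref red',red.sum(),np.percentile(w[red][:,2],[2,50,98]))
a=(w[...,2]>.15)&(w[...,2]<.272)&(w[...,1]>0)&(w[...,1]<.022)&(abs(w[...,0]-.683)<.012);q=w[a]; q=q[q[:,2]>np.median(q[:,2])-.01];print('ref rod',len(q),np.percentile(q[:,2],[50,95]))
E
```

```text
ft [ 1.642  0.478 -2.315  0.074 -0.605 -0.008] sd [0.51 0.55 0.45 0.02 0.02 0.03] [ 0.6796 -0.0379  0.2181] 50.00293543562293 0.009235193741390178 16.2667
F [ 1.69  0.29 -2.22] tool torque [-0.563  0.145  0.013]
scene rod 33 z p50,p95 [0.2359 0.2397]
red block 124 [0.1711 0.2475 0.2524]
wrist rod 738 z p50,p95 [0.2385 0.2398]
ref red 134 [0.18246187 0.27342248 0.27683644]
ref rod 40 [0.26284369 0.26534991]
```

The spring reads about 97 N/m (2.4 N at 25 mm). There is also a side force of +1.7 N in x, so the hook is a little to −x of the rod. I'll shift 2 mm along tool y and check.

>>> apply_moves([
  [0,0,0,0,0.5,0,-1],
  [0,0,0,0,1,0,-1],
  [0,0,0,0,1.5,0,-1],
  [0,0,0,0,2,0,-1],
  [0,0,0,0,2,0,-1],
])

```text
time: 16.78
ee_pos: [0.6802, -0.0379, 0.2174]
eef_rot: [0.736, 0.677, -0.001, -0.001]
ft_force: [-5.5, 0.2, -2.2]
width: 0.0092
grip_force: 50.0
```

```bash
python3 sink.py
```

```text
ft [-6.031e+00  8.210e-01 -1.965e+00  1.840e-01  1.355e+00  2.000e-03] sd [0.54 0.52 0.48 0.03 0.02 0.04] [ 0.6802 -0.0379  0.2174] 50.005045887082815 0.009877955600816151 17.3833
F [-5.98  0.63 -1.87] tool torque [1.4   0.089 0.003]
scene rod 29 z p50,p95 [0.2355 0.239 ]
red block 125 [0.1738 0.2474 0.2526]
wrist rod 781 z p50,p95 [0.2379 0.2392]
```

>>> apply_moves([
  [0,0,0,0,-0.5,0,-1],
  [0,0,0,0,-1,0,-1],
  [0,0,0,0,-1.5,0,-1],
  [0,0,0,0,-1.5,0,-1],
  [0,0,0,0,-1.5,3,-1],
  [0,0,0,0,-1.5,6,-1],
  [0,0,0,0,-1.5,9,-1],
  [0,0,0,0,-1.5,12,-1],
  [0,0,0,0,-1.5,14,-1],
  [0,0,0,0,-1.5,16,-1],
  [0,0,0,0,-1.5,16,-1],
])

```text
time: 18.4
ee_pos: [0.68, -0.0379, 0.2016]
eef_rot: [0.737, 0.676, -0.0, -0.0]
ft_force: [-2.8, 0.8, -1.3]
width: 0.0096
grip_force: 50.0
```

```bash
python3 sink.py
```

```text
ft [-3.252  0.905 -0.523  0.18   0.637 -0.009] sd [0.35 0.47 0.31 0.03 0.03 0.03] [ 0.6801 -0.0379  0.2021] 49.99759272672236 0.00943003436041226 19.0
F [-3.21  0.71 -0.43] tool torque [0.684 0.145 0.014]
scene rod 25 z p50,p95 [0.2198 0.224 ]
red block 127 [0.1957 0.2326 0.2434]
wrist rod 737 z p50,p95 [0.2226 0.2239]
```

Sink is now 41 mm with 0.43 N still to transfer. I'll null the side force and go down the last 4 mm.

>>> apply_moves([
  [0,0,0,0,-0.4,1,-1],
  [0,0,0,0,-0.8,2,-1],
  [0,0,0,0,-0.8,3,-1],
  [0,0,0,0,-0.8,4,-1],
  [0,0,0,0,-0.8,4,-1],
  [0,0,0,0,-0.8,4,-1],
], force=25)

```text
time: 19.6
ee_pos: [0.6797, -0.0379, 0.1982]
eef_rot: [0.737, 0.676, 0.0, 0.0]
ft_force: [1.1, 1.2, 0.4]
width: 0.0097
grip_force: 25.0
```

```bash
python3 sink.py
```

```text
ft [ 3.581  0.601 -0.216  0.123 -1.06  -0.017] sd [0.89 0.49 0.47 0.04 0.18 0.03] [ 0.6795 -0.0379  0.1982] 25.015636587777408 0.009885960704330489 20.2
F [ 3.63  0.41 -0.12] tool torque [-1.012  0.233  0.022]
scene rod 24 z p50,p95 [0.2161 0.2196]
red block 125 [0.1837 0.2284 0.2412]
wrist rod 742 z p50,p95 [0.2188 0.2202]
```

>>> apply_moves([
  [0,0,0,0,0.2,0.5,-1],
  [0,0,0,0,0.5,1,-1],
  [0,0,0,0,0.5,1,-1],
  [0,0,0,0,0.5,1,-1],
  [0,0,0,0,0.5,1,-1],
], force=15)

```text
time: 20.72
ee_pos: [0.6795, -0.0379, 0.1969]
eef_rot: [0.736, 0.676, -0.0, -0.0]
ft_force: [2.3, 0.1, 0.1]
width: 0.0101
grip_force: 15.0
```

```bash
python3 sink.py
```

```text
ft [ 2.137  0.477 -0.273  0.109 -0.753 -0.015] sd [0.43 0.47 0.35 0.03 0.06 0.03] [ 0.6796 -0.0379  0.197 ] 15.004321186702327 0.009943834351184488 21.3167
F [ 2.18  0.29 -0.18] tool torque [-0.707  0.192  0.02 ]
scene rod 26 z p50,p95 [0.2152 0.2189]
red block 128 [0.1834 0.2272 0.2425]
wrist rod 738 z p50,p95 [0.2175 0.2188]
```

Sink is about 46.5 mm, so the spring carries essentially all of the 4.66 N. I'll trim the side force and ease the grip to its minimum.

>>> apply_moves([
  [0,0,0,0,0.3,0,-1],
  [0,0,0,0,0.5,0,-1],
  [0,0,0,0,0.5,0,-1],
  [0,0,0,0,0.5,0,-1],
], force=8)

```text
time: 21.75
ee_pos: [0.6798, -0.0379, 0.1969]
eef_rot: [0.736, 0.676, -0.0, -0.0]
ft_force: [-1.8, 0.6, 0.6]
width: 0.0098
grip_force: 8.0
```

>>> apply_moves([
  [0,0,0,0,0,0,-1],
  [0,0,0,0,0,0,-1],
  [0,0,0,0,0,0,-1],
  [0,0,0,0,0,0,-1],
], force=4)

```text
time: 22.08
ee_pos: [0.6799, -0.0379, 0.1969]
eef_rot: [0.736, 0.676, -0.0, -0.0]
ft_force: [-2.5, 0.5, -0.8]
width: 0.0094
grip_force: 4.0
```

```bash
python3 sink.py
```

```text
ft [-3.719e+00  7.560e-01  1.390e-01  1.740e-01  7.280e-01  1.000e-03] sd [0.62 0.45 0.59 0.03 0.12 0.02] [ 0.6801 -0.0379  0.197 ] 4.000605405381066 0.010081254899018378 22.6833
F [-3.67  0.56  0.23] tool torque [0.774 0.131 0.005]
scene rod 25 z p50,p95 [0.2149 0.218 ]
red block 125 [0.1818 0.2271 0.2423]
wrist rod 736 z p50,p95 [0.2175 0.2189]
```

The remaining −x push of about 2.4–3.7 N is the lopsided pan leaning on the −x finger, as expected. Now I'll open slowly so the pan settles into its lean against that finger.

>>> apply_moves([
  [0,0,0,0,0,0,-0.82],
  [0,0,0,0,0,0,-0.8],
  [0,0,0,0,0,0,-0.79],
  [0,0,0,0,0,0,-0.78],
  [0,0,0,0,0,0,-0.77],
  [0,0,0,0,0,0,-0.76],
  [0,0,0,0,0,0,-0.75],
  [0,0,0,0,0,0,-0.74],
  [0,0,0,0,0,0,-0.73],
  [0,0,0,0,0,0,-0.72],
  [0,0,0,0,0,0,-0.71],
  [0,0,0,0,0,0,-0.7],
  [0,0,0,0,0,0,-0.7],
])

```text
time: 23.87
ee_pos: [0.6804, -0.038, 0.1972]
eef_rot: [0.737, 0.676, 0.0, 0.0]
ft_force: [-2.2, -0.3, 0.4]
width: 0.0133
grip_force: 0.7
```

```bash
cat > lean.py <<'E'
from h import *
s=r.read_state()
for n in ['scene']:
    c=cam(n); w=cloud(c); p=c['pixels'].astype(int); save(c,n+'_l%d'%(s['time']*10))
    m=(np.hypot(w[...,0]-.68,w[...,1]+.04)<.1)&(p.max(-1)<80)&(w[...,2]>.085)&(w[...,2]<.15); q=w[m]
    A=np.c_[q[:,:2]-[.68,-.04],np.ones(len(q))]; print('pan dark pts fit',len(q),np.linalg.lstsq(A,q[:,2],rcond=None)[0].round(3))
E
python3 sink.py; python3 lean.py
```

```text
ft [-0.818  0.403 -0.01   0.012  0.149  0.01 ] sd [0.34 0.43 0.32 0.04 0.03 0.03] [ 0.6802 -0.038   0.1971] 0.578548550256528 0.012864667607205874 24.4667
F [-0.77  0.21  0.09] tool torque [ 0.184  0.019 -0.004]
scene rod 25 z p50,p95 [0.2148 0.2174]
red block 122 [0.2012 0.2271 0.2423]
wrist rod 783 z p50,p95 [0.2177 0.219 ]
pan dark pts fit 1053 [-0.026 -0.012  0.121]
```

>>> apply_moves([
  [0,0,0,0,0,0,-0.69],
  [0,0,0,0,0,0,-0.68],
  [0,0,0,0,0,0,-0.67],
  [0,0,0,0,0,0,-0.66],
  [0,0,0,0,0,0,-0.65],
  [0,0,0,0,0,0,-0.64],
  [0,0,0,0,0,0,-0.63],
  [0,0,0,0,0,0,-0.62],
  [0,0,0,0,0,0,-0.61],
  [0,0,0,0,0,0,-0.6],
  [0,0,0,0,0,0,-0.59],
  [0,0,0,0,0,0,-0.58],
  [0,0,0,0,0,0,-0.57],
  [0,0,0,0,0,0,-0.56],
  [0,0,0,0,0,0,-0.55],
  [0,0,0,0,0,0,-0.54],
  [0,0,0,0,0,0,-0.53],
  [0,0,0,0,0,0,-0.52],
  [0,0,0,0,0,0,-0.51],
  [0,0,0,0,0,0,-0.5],
])

```text
time: 26.28
ee_pos: [0.6802, -0.038, 0.197]
eef_rot: [0.737, 0.676, -0.0, 0.0]
ft_force: [-1.0, 0.6, 0.6]
width: 0.0213
grip_force: 0.3
```

>>> apply_moves([
  [0,0,0,0,0,0,-0.49],
  [0,0,0,0,0,0,-0.48],
  [0,0,0,0,0,0,-0.47],
  [0,0,0,0,0,0,-0.46],
  [0,0,0,0,0,0,-0.45],
  [0,0,0,0,0,0,-0.44],
  [0,0,0,0,0,0,-0.43],
  [0,0,0,0,0,0,-0.42],
  [0,0,0,0,0,0,-0.41],
  [0,0,0,0,0,0,-0.4],
  [0,0,0,0,0,0,-0.39],
  [0,0,0,0,0,0,-0.38],
  [0,0,0,0,0,0,-0.37],
  [0,0,0,0,0,0,-0.36],
  [0,0,0,0,0,0,-0.35],
  [0,0,0,0,0,0,-0.34],
  [0,0,0,0,0,0,-0.33],
  [0,0,0,0,0,0,-0.32],
  [0,0,0,0,0,0,-0.31],
  [0,0,0,0,0,0,-0.3],
])

```text
time: 27.95
ee_pos: [0.6802, -0.0379, 0.1971]
eef_rot: [0.737, 0.676, 0.0, 0.0]
ft_force: [0.1, 0.2, -0.0]
width: 0.0302
grip_force: 0.0
```

```bash
python3 sink.py; python3 lean.py
```

```text
ft [ 0.194 -0.007 -0.122 -0.021 -0.079 -0.002] sd [0.44 0.39 0.43 0.04 0.03 0.02] [ 0.6802 -0.0379  0.1971] 0.0022160767957757344 0.03087965818774022 28.55
F [ 0.24 -0.2  -0.03] tool torque [-0.046  0.006  0.008]
scene rod 24 z p50,p95 [0.2144 0.2171]
red block 128 [0.1819 0.2263 0.2403]
wrist rod 786 z p50,p95 [0.2172 0.2186]
pan dark pts fit 1001 [ 0.1   -0.017  0.122]
```

>>> apply_moves([
  [0,0,0,0,0,0,-0.28],
  [0,0,0,0,0,0,-0.25],
  [0,0,0,0,0,0,-0.2],
  [0,0,0,0,0,0,-0.1],
  [0,0,0,0,0,0,0],
  [0,0,0,0,0,0,0.1],
  [0,0,0,0,0,0,0.2],
  [0,0,0,0,0,0,0.3],
  [0,0,0,0,0,0,0.4],
  [0,0,0,0,0,0,0.4],
  [0,0,0,0,0,0,0.4],
  [0,0,0,0,0,0,0.4],
  [0,0,0,0,0,-5,0.4],
  [0,0,0,0,0,-15,0.4],
  [0,0,0,0,0,-30,0.4],
  [0,0,0,0,0,-50,0.4],
  [0,0,0,0,0,-75,0.4],
  [0,0,0,0,0,-100,0.4],
  [0,0,0,0,0,-120,0.4],
  [0,0,0,0,0,-120,0.4],
])

```text
time: 30.37
ee_pos: [0.6814, -0.0375, 0.3231]
eef_rot: [0.737, 0.676, 0.003, 0.002]
ft_force: [-0.1, 0.1, -0.1]
width: 0.0613
grip_force: 0.0
```

```bash
python3 sink.py; python3 lean.py; python3 - <<'E'
from h import *
c=cam('scene'); cv2.imwrite('pics/fin.png',cv2.resize(c['pixels'][150:350,250:450,::-1],(500,500),interpolation=cv2.INTER_CUBIC))
E
```

```text
ft [-0.07  -0.094  0.029 -0.025 -0.089 -0.004] sd [0.45 0.42 0.51 0.04 0.03 0.03] [ 0.6801 -0.038   0.3168] 0.0 0.06099227291223043 30.9667
F [-0.02 -0.28  0.12] tool torque [-0.057  0.002  0.009]
scene rod 35 z p50,p95 [0.2157 0.218 ]
red block 142 [0.1934 0.2266 0.2429]
wrist rod 283 z p50,p95 [0.2172 0.2187]
pan dark pts fit 992 [ 0.102 -0.024  0.122]
```

View pics/fin.png

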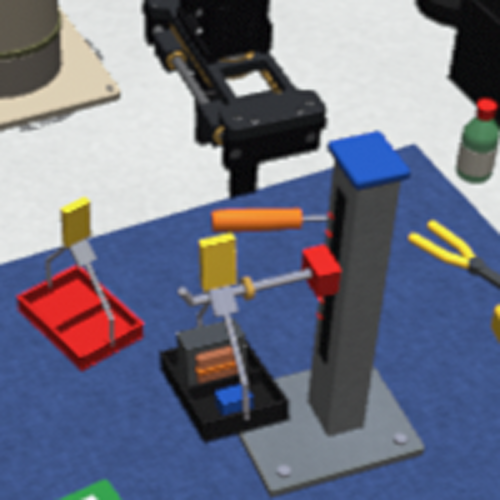

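The pan hangs on the seat at about (222,300), between tip and collar, leaning slightly. Both parts are in it and the gripper is clear above. Handing in.

```bash
python3 -c "
from bench import r
print(r.close_job())"
```

```text
the job is handed in; nothing more can be done
None
```

The black pan hangs at rest on the seat of the weighing arm, sunk about 46 mm by its weight, with the transformer and relay still in it and the gripper clear. My first grip closed too high and slipped off the tab without moving the pan. The job is handed in, but the interface returned no verdict.

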